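# Put the last steel tub away mouth down

## Task

One small square steel tub is still standing on its side on the open part of the draining board. Tip it over so that it lies flat with its mouth down, like the tub already in the bay, and get it wholly inside that same bay with the other tub still mouth down in there too. Then slide the wooden cover fully shut over both, and leave the lid, jar, colander and rice paddle where they are.

Things in the scene. Friction and masses are not known exactly. Their poses are not given: they have to be found in the camera images.
- bay (a point): Centre of the floor of the board's front bay, 12 mm above the counter. z up; y along the board (roughly to the robot's left) from its open part into the bay; x across. Inner width 116 mm (x -58 to 58), floor from y -85 to 85 mm, walls 7 mm thick and 46 mm high above the floor, partition at y 85 to 91. The -y end is open, with no sill.
- board: Fixed wooden draining board, same axes as the bay, origin on the counter 12 mm under bay. Its open flat part, level with the bay floor and without walls, runs from y -85 to -295 mm and is 200 mm wide. Behind the partition the walls go on to y 271 as an empty rear bay, over which the open cover is parked.
- cover (a joint): Slide position of the flat wooden cover in m: 0 = fully shut over the front bay, up to 0.175 = fully open; it moves along the bay's y axis, +y opens. Cover: 130 mm in x, 176 mm in y, 8 mm thick, underside 46 mm and top 54 mm above the bay floor. A tub on its side does not fit under it.
- cover_bar (a point): Top centre of the dark wooden bar on the middle of the cover: 60 mm long in the bay's x, 16 mm in the bay's y, 24 mm high above the cover's top. Same axes as the bay. Push or pinch it to slide the cover; friction is a few N.
- tub: Loose square stainless tub, 60 x 60 mm, 32 mm deep, open on one 60 x 60 face (its mouth), walls 3 mm, about 90 g. It starts standing 60 mm high on one side wall on the open part of the board. Own x points out of the mouth: level at the start, in any direction, and straight down once it lies mouth down. Own z is up at the start. Origin: centre of the side wall it stands on at the start.
- tub_center (a point): Centre of the loose tub's outer 32 x 60 x 60 mm block, 30 mm along z from the tub's origin; same axes as the tub. With the tub lying mouth down on the board it is 16 mm above the bay floor.
- parked_tub: An equal tub already lying mouth down in the back of the front bay. Origin: centre of its underside; z up; sides along x and y.
- pot_lid: Bystander: stainless pot lid, 150 mm across, 48 mm high with its knob. Origin: centre of its underside.
- jar: Bystander: clear glass jar with a twist lid, 84 mm across, 130 mm high. Origin: centre of its underside.
- colander: Bystander: teal plastic colander, 180 mm across, 230 mm over its two ear handles, 85 mm high. Origin: centre of its underside.
- paddle: Bystander: flat wooden rice paddle, 190 mm long along x, 68 mm wide at its round head (at +x), 10 mm thick. Origin: on its underside near the middle.
Mind the look-alikes: they are no part of the job. Leave any pink or turquoise look-alike of the tub alone.

How it is judged:
By the outcome, as a careful person would: the job done as asked, in the order asked, and still so for the second after the job is handed in, with the robot touching nothing.
It also fails if it takes over 61 s, if anything falls off the work surface, if the arm or the gripper's body presses on something with over 40 N, if the wrist force passes 120 N, or if a joint passes its speed limit or range.

## Robot

A 6-joint arm with a two-finger parallel gripper is mounted at the origin on the work surface. World frame = base frame: x ahead of the robot, y to its left, z up, the work surface at z = 0. Lengths are in mm, angles in rad, forces in N, time in s.
With the tool pointing down it reaches from about 325 to 875 mm from the base axis. Payload 4.4 kg.
Tool frame: the origin (TCP) lies on the centre line of the jaws, within the pads' length; the fingertips stand ahead of it and the grasp point (between the pads) lies 6 mm ahead of it (ctrl.tcp_to_tips is the z of the fingertips in the tool frame, in mm); z points along the fingers, y is the line along which they close (so a half turn about z gives the same grasp; the last joint's range is limited). The gripper opens to 85 mm and grips with 20 to 120 N. Pads are 22 mm wide; open, the fingers measure 114 mm over their backs; the gripper's body (76 mm by 85 mm) begins 54 mm behind the grasp point. The pads swing forward as they close: fully open they stand 13 mm farther back than shut.
Start: joints at [1.058, 0.207, 1.542, -0, 1.393, -0.15], TCP at [203.536, 537.774, 256.282] pointing down, gripper open.
Joint ranges: [-2.73, 2.73], [-0.86, 2.22], [0.23, 2.46], [-1.11, 4.25], [0.08, 2.63], [-2.82, 2.82]. Speed limits (rad/s): [2.79, 2.79, 3.14, 3.14, 3.14, 3.14].

## Interface

Orientations are given as a 3x3 rotation matrix whose columns are the frame's x, y, z axes.
In Python, from plant import ctrl, sensors, optics gives the robot as it stands. Calls block until the motion is done:
- ctrl.move_ptp(position, orientation): joint-space move of the TCP to a pose.
- ctrl.move_l(position, rot=None, vel=150, threshold=None): straight line of the TCP; rot=None keeps the orientation; vel is the mean speed in mm/s. With threshold (N) it stops when the force on the tool has changed by that much, and returns True; else False.
- ctrl.set_joints(angles): joint-space move.
- ctrl.gripper_to(opening, force=None): finger opening in mm; force is the grip in N (None keeps the last); returns when the fingers have stopped.
- ctrl.hold(seconds).
- ctrl.solve_ik(position, orientation): joint angles nearest the present ones, or None.
- sensors.read_state(): the state.
- optics.grab_frame(name): name is "side" or "top" or "wrist"; returns (picture, depth): 384x512x3 uint8, red, green, blue; 384x512 float32, mm along the optical axis (not along the pixel's ray), 0 where there is no reading.
- optics.camera_params(name): a dict with "mtx" (3x3 intrinsics, pixels), "k1" (the pictures are not rectified: a ray, as slopes to the right and down, at radius r is drawn at 1 + k1 r^2 times it, then the intrinsics apply), "R" (3x3) and "t" (3): a world point X has camera coordinates R X + t; the wrist camera has in their place "T_tool_cam" (4x4, takes a point from camera to tool coordinates, whose origin is the TCP and whose axes are the flange's). Camera axes: x right, y down, z forward; pixel columns grow to the right and rows downward; lengths in mm; the calibration is good to about 2 mm. A picture is of the moment at which its call begins: read the wrist's pose just before it. camera_params takes no time and is no camera call.
A pose or a line that the arm cannot do raises ctrl.MotionError and nothing moves.
- ctrl.finish_job(): hands the job in; it is judged then, once.
The state is a dict: "t": time; "q": joint angles; "qvel": joint speeds; "tau": joint torques, N m; "eef_pos": TCP position; "eef_rot": TCP orientation; "force": force on the tool from outside, world axes, zero at the start; "wrist_torque": the same for the moment, N m; "grip_width": finger opening in mm; "grasp_force": force on a finger pad.
Only numpy, scipy, OpenCV 4.12 (cv2) and the standard library are available. Lean on these libraries where they do the work, as an engineer would, in place of code of your own. Each camera call takes 0.05 s, during which the arm holds its last target. There are 200 camera calls.

## Working session

There is one attempt and no reset: what is moved stays moved. The work goes in short steps, each a Python script; the robot and the scene stay as the last script left them, time stands still between calls to the robot, and variables do not carry over. Pictures are saved under pics/ and viewed, at most 10 in all, crops included, and the job is handed in when it is done.

```bash
ls; mkdir -p pics; cat > grab.py <<'E'
import numpy as np,cv2,pickle,sys
from plant import ctrl,sensors,optics
d={}
for n in ("side","top"):
    im,dep=optics.grab_frame(n); p=optics.camera_params(n); d[n]=(im,dep,p)
    cv2.imwrite(f"pics/{n}0.png",cv2.cvtColor(im,cv2.COLOR_RGB2BGR))
    print(n,p)
pickle.dump(d,open("d0.pkl","wb"))
s=sensors.read_state();print(s['t'],s['eef_pos'],s['eef_rot'],ctrl.tcp_to_tips)
print(optics.camera_params("wrist"))
E
python3 grab.py
python3 -c "
import cv2,numpy as np
a=np.vstack([cv2.imread('pics/side0.png'),cv2.imread('pics/top0.png')]);print(a.shape)"
```

```text
pics
side {'mtx': array([[412.13586298,   0.        , 256.66212289],
       [  0.        , 412.13586298, 193.77808705],
       [  0.        ,   0.        ,   1.        ]]), 'k1': 0.026916987248178398, 'R': array([[ 8.42493009e-01, -5.38706871e-01,  6.60824781e-04],
       [-4.07754840e-01, -6.38495558e-01, -6.52732267e-01],
       [ 3.52053291e-01,  5.49652918e-01, -7.57588378e-01]]), 't': array([-483.39950586,  278.68815543, 1335.5201788 ])}
top {'mtx': array([[443.76330016,   0.        , 255.80137178],
       [  0.        , 443.76330016, 185.71940566],
       [  0.        ,   0.        ,   1.        ]]), 'k1': -0.13979308182171446, 'R': array([[ 0.0278763 , -0.9993614 , -0.02235428],
       [-0.99704066, -0.02619486, -0.07227555],
       [ 0.07164383,  0.0243029 , -0.99713416]]), 't': array([  -4.73201128,  593.00144861, 1564.1992844 ])}
0.1 [203.21898305 537.21202103 255.23267802] [[-9.35265377e-01  3.53945790e-01 -1.02606140e-03]
 [ 3.53947137e-01  9.35263660e-01 -1.81957032e-03]
 [ 3.15608686e-04 -2.06495262e-03 -9.99997818e-01]] 25.0
{'mtx': array([[290.74974548,   0.        , 257.75927657],
       [  0.        , 290.74974548, 191.97708946],
       [  0.        ,   0.        ,   1.        ]]), 'k1': 0.02206272052388873, 'T_tool_cam': array([[ 8.69228091e-04, -9.45548516e-01, -3.25480027e-01,
         8.38193862e+01],
       [ 9.99999360e-01,  5.86228978e-04,  9.67554286e-04,
         6.76114839e-02],
       [-7.24063696e-04, -3.25480659e-01,  9.45548421e-01,
        -1.17197577e+02],
       [ 0.00000000e+00,  0.00000000e+00,  0.00000000e+00,
         1.00000000e+00]])}
(768, 512, 3)
```

View pics/top0.png

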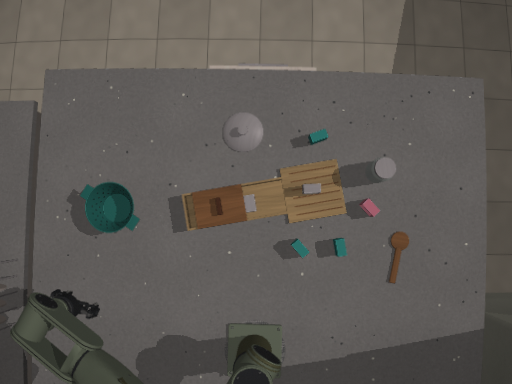

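View pics/side0.png

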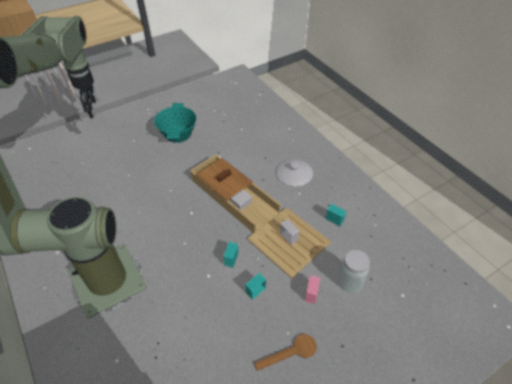

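Top view: the steel tub standing on the board is at (312,188), and the parked steel tub in the bay at (249,204). Look-alikes are turquoise at (318,136), (300,248) and (340,247), and pink at (370,208). The cover is at (220,206) with its bar at (216,206). In the side view the steel tub is at (289,231). I choose the steel one at (312,188) and will check it close up with the wrist camera.

```bash
cat > lib.py <<'E'
import numpy as np,cv2
def cam(p,pose=None):
    """returns R,t (world->cam)"""
    if 'R' in p: return np.array(p['R']),np.array(p['t'])
    pos,rot=pose; T=np.eye(4);T[:3,:3]=rot;T[:3,3]=pos
    W=np.linalg.inv(T@np.array(p['T_tool_cam'])); return W[:3,:3],W[:3,3]
def rays(uv,p):
    K=np.array(p['mtx']); return cv2.undistortPoints(np.float64(uv).reshape(-1,1,2),K,np.float64([p['k1'],0,0,0])).reshape(-1,2)
def proj(X,p,pose=None):
    R,t=cam(p,pose); return cv2.projectPoints(np.float64(X).reshape(-1,1,3),cv2.Rodrigues(R)[0],t,np.array(p['mtx']),np.float64([p['k1'],0,0,0]))[0].reshape(-1,2)
def on_plane(uv,z,p,pose=None):
    R,t=cam(p,pose); n=rays(uv,p); d=np.c_[n,np.ones(len(n))]@R; c=-R.T@t
    return c+d*((z-c[2])/d[:,2])[:,None]
def cloud(dep,p,pose=None):
    h,w=dep.shape; uv=np.stack(np.meshgrid(np.arange(w),np.arange(h)),-1).reshape(-1,2)
    R,t=cam(p,pose); n=rays(uv,p); z=dep.reshape(-1,1); X=(np.c_[n*z,z]-t)@R
    return X.reshape(h,w,3)
E
python3 - <<'E'
import pickle,numpy as np
from lib import *
d=pickle.load(open('d0.pkl','rb'))
for n,pts in (("top",[(312,188),(303,190),(249,204),(216,206),(225,195),(300,248),(318,136),(384,168),(243,130),(290,210),(270,200)]),("side",[(289,231),(241,199),(223,175),(266,215)])):
    C=cloud(d[n][1],d[n][2])
    for u,v in pts: print(n,u,v,C[v,u].round(1))
E
```

```text
top 312 188 [ 586.1 -183.8   77.2]
top 303 190 [ 578.5 -153.    75.3]
top 249 204 [526.4  33.   41.3]
top 216 206 [515.  144.1  87.1]
top 225 195 [554.6 116.4  65.7]
top 300 248 [ 378.4 -148.4   60.5]
top 318 136 [ 769.6 -202.6   68.7]
top 384 168 [ 656.2 -420.3  128.5]
top 243 130 [789.   61.9  44.8]
top 290 210 [ 509.8 -113.3   10.4]
top 270 200 [543.5 -40.7  16.1]
side 289 231 [ 575.8 -197.2   69.6]
side 241 199 [523.3  27.1  44.4]
side 223 175 [509.3 129.5  88.1]
side 266 215 [573.3 -63.4  13.1]
```

```bash
cat > look.py <<'E'
import numpy as np,cv2,pickle,sys
from plant import ctrl,sensors,optics
R0=np.array([[-1.,0,0],[0,1,0],[0,0,-1]])
def look(name,pos=None,rot=R0):
    if pos is not None: ctrl.move_ptp(np.array(pos,float),rot); ctrl.hold(.15)
    s=sensors.read_state(); im,dep=optics.grab_frame("wrist")
    r=(im,dep,optics.camera_params("wrist"),(s['eef_pos'],s['eef_rot']))
    pickle.dump(r,open(f"{name}.pkl","wb")); cv2.imwrite(f"pics/{name}.png",cv2.cvtColor(im,cv2.COLOR_RGB2BGR))
    print(name,s['t'],np.round(s['eef_pos'],1)); return r
E
python3 - <<'E'
from look import *
look("w1",[525,-20,230]); look("w2",[525,-170,200])
E
```

```text
w1 2.55 [525.1 -19.3 230.1]
w2 3.4083 [ 525.4 -168.7  200.4]
```

View pics/w2.png

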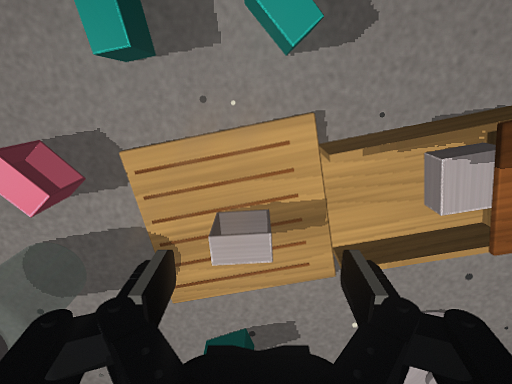

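View pics/w1.png

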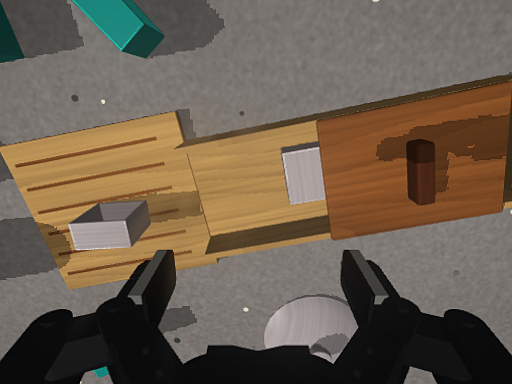

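w2 shows the steel tub at (240,248) with its dark inside seen towards the image top, so its mouth faces world −x, towards the robot. The parked tub is at (460,180). w1 shows the parked tub mouth down at (305,175), the cover at (415,160) and its bar at (421,172).

```bash
cat > meas.py <<'E'
from lib import *
import pickle,sys
def load(n):
    r=pickle.load(open(n+'.pkl','rb')); return r,cloud(r[1],r[2],r[3])
def rect(C,m):
    m=cv2.morphologyEx(m.astype(np.uint8),cv2.MORPH_OPEN,np.ones((3,3)))
    n,l,s,_=cv2.connectedComponentsWithStats(m); k=1+np.argmax(s[1:,4]); q=C[l==k]
    lo,hi=np.percentile(q[:,2],[5,95])
    (c,sz,a)=cv2.minAreaRect(q[:,:2].astype(np.float32))
    return np.round(c,1),np.round(sz,1),round(a,1),"z",np.round([lo,np.median(q[:,2]),hi],1),len(q)
if __name__=="__main__":
  for n in sys.argv[1:]:
    r,C=load(n); X,Y,Z=C[...,0],C[...,1],C[...,2]; v=r[1]>0
    w=v&(X>430)&(X<680)
    print(n)
    hsv=cv2.cvtColor(r[0],cv2.COLOR_RGB2HSV); grey=hsv[...,1]<50
    print(' tubtop',rect(C,w&(Z>67)&(Z<80)&(Y<-90)&(Y>-260)&grey))
    print(' tuball',rect(C,w&(Z>25)&(Z<80)&(Y<-90)&(Y>-260)&grey))
    print(' parked',rect(C,w&(Z>38)&(Z<52)&(Y>-20)&(Y<90)&grey))
    print(' cover',rect(C,w&(Z>60)&(Z<72)&(Y>20)))
    print(' bar',rect(C,w&(Z>82)&(Z<96)&(Y>50)))
    print(' open',rect(C,w&(Z>6)&(Z<18)&(Y<-70)&(hsv[...,1]>70)))
    print(' wood',rect(C,w&(Z>6)&(Z<18)&(hsv[...,1]>70)))
E
python3 meas.py w1 w2
```

```text
w1
 tubtop (array([ 584.5, -184.2]), array([32. , 60.2]), 3.5, 'z', array([70.5, 71.7, 72.7]), 1587)
 tuball (array([ 584.5, -183.9]), array([32. , 60.7]), 3.5, 'z', array([38.8, 71.5, 72.7]), 1915)
 parked (array([527.4,  30.9]), array([60.2, 39.8]), 10.6, 'z', array([42.2, 43.5, 44.7]), 1959)
 cover (array([513.4, 135.1]), array([131. , 177.1]), 11.4, 'z', array([64.5, 65.7, 66.9]), 21586)
 bar (array([513.2, 134.5]), array([60. , 16.7]), 11.3, 'z', array([84.4, 89.2, 90.6]), 1296)
 open (array([ 576.9, -179.4]), array([199.7, 241.7]), 11.5, 'z', array([10.4, 11.6, 12.9]), 22741)
 wood (array([ 564.9, -120.5]), array([199.7, 361.8]), 11.5, 'z', array([10.4, 11.6, 12.9]), 30114)
w2
 tubtop (array([ 584. , -184.8]), array([32.9, 59.4]), 3.5, 'z', array([70.6, 71.8, 72.8]), 1856)
 tuball (array([ 584. , -184.8]), array([33. , 59.4]), 3.6, 'z', array([70.2, 71.8, 72.8]), 1912)
 parked (array([526.8,  35.7]), array([60.8, 50.1]), 10.4, 'z', array([41.5, 43.6, 44.8]), 3189)
 cover (array([529.1,  54.3]), array([129.8,  16.3]), 13.5, 'z', array([61.4, 65.4, 66.7]), 2355)Traceback (most recent call last):
  File "meas.py", line 21, in <module>
    print(' bar',rect(C,w&(Z>82)&(Z<96)&(Y>50)))
                 ~~~~^^^^^^^^^^^^^^^^^^^^^^^^^^
  File "meas.py", line 7, in rect
    n,l,s,_=cv2.connectedComponentsWithStats(m); k=1+np.argmax(s[1:,4]); q=C[l==k]
                                                     ~~~~~~~~~^^^^^^^^^
    return _wrapfunc(a, 'argmax', axis=axis, out=out, **kwds)
    return bound(*args, **kwds)
ValueError: attempt to get argmax of an empty sequence
```

```bash
cat > geo.py <<'E'
import numpy as np
from plant import ctrl,sensors
from scipy.spatial.transform import Rotation as Ro
A=np.radians(11.4); BX=np.array([np.cos(A),np.sin(A),0]); BY=np.array([-np.sin(A),np.cos(A),0]); BAY=np.array([542.4,-8.6,12.])
Z=np.array([0,0,1.])
def w(x,y,z): return BAY+BX*x+BY*y+Z*z
def b(P): d=np.asarray(P)-BAY; return np.array([d@BX,d@BY,d[2]])
def down(yaw):  # tool y along the horizontal direction yaw, tool x = yaw+90
    c,s=np.cos(yaw),np.sin(yaw); return np.array([[-s,c,0],[c,s,0],[0,0,-1.]])
E
cat > tip.py <<'E'
from geo import *
import sys
yaw=np.radians(3.5); P=np.array([584.2,-184.5,42.]); c,s=np.cos(yaw),np.sin(yaw)
ax=np.array([-s,c,0])
V=np.array([[c,s,0],[s,-c,0],[0,0,-1]]).T   # tool x away from the mouth, tool y along the jaws
def R(t): return Ro.from_rotvec(-np.radians(t)*ax).as_matrix()@V   # +t: tool points away from robot
def tcp(C,t,back=0): return C-(6+back)*R(t)[:,2]
a,e=-25,50
print(R(e)[:,2])
print(np.round(ctrl.solve_ik(tcp(P,a,80),R(a)),2),ctrl.solve_ik(tcp(P+[0,0,60],e),R(e)))
if len(sys.argv)>1:
    ctrl.move_ptp(tcp(P,a,90),R(a)); ctrl.gripper_to(85)
    ctrl.move_l(tcp(P,a),R(a),vel=100,threshold=15)
    ctrl.gripper_to(50,force=30); st=sensors.read_state(); print(st['grip_width'],st['grasp_force'],st['t'])
    U=P+[0,0,50]; F=np.array([P[0]-10,P[1],12+23.2+1])
    ctrl.move_l(tcp(U,a),vel=120)
    for t in (0,25,e): ctrl.move_l(tcp(U,t),R(t),vel=60)
    hit=ctrl.move_l(tcp(F,e),R(e),vel=60,threshold=6)
    st=sensors.read_state(); print(hit,st['eef_pos'],tcp(F,e),st['grip_width'],st['t'])
    np.set_printoptions(precision=1)
E
python3 tip.py
```

```text
[ 0.76461562  0.04676589 -0.64278761]
[-0.34  0.74  1.12 -0.17  1.68  1.18] [-0.71969455  0.27648187  2.10713001  1.48440081  0.57184805 -0.4644602 ]
```

```bash
sed -i 's/a,e=-25,50/a,e=-33,42/; s/U=P+\[0,0,50\]/U=P+[0,0,110]/; s/^    for t in.*/    ctrl.move_ptp(tcp(U,e),R(e))/' tip.py
python3 tip.py go && python3 - <<'E'
import cv2
from plant import optics
a=optics.grab_frame("side")[0][170:300,220:370]; cv2.imwrite("pics/s1.png",cv2.resize(cv2.cvtColor(a,cv2.COLOR_RGB2BGR),None,fx=4,fy=4,interpolation=2))
E
```

```text
[ 0.66788254  0.04084945 -0.74314483]
[-0.32  0.86  0.97 -0.21  1.84  1.19] [-0.67170594  0.24849449  2.04497456  1.09891675  0.52652558 -0.05623514]
59.933423169861484 33.047672510147095 7.7917
False [ 570.41160456 -184.89676315   41.02099766] [ 570.19270474 -184.74509668   40.65886895] 59.73500621095474 12.0833
```

View pics/s1.png

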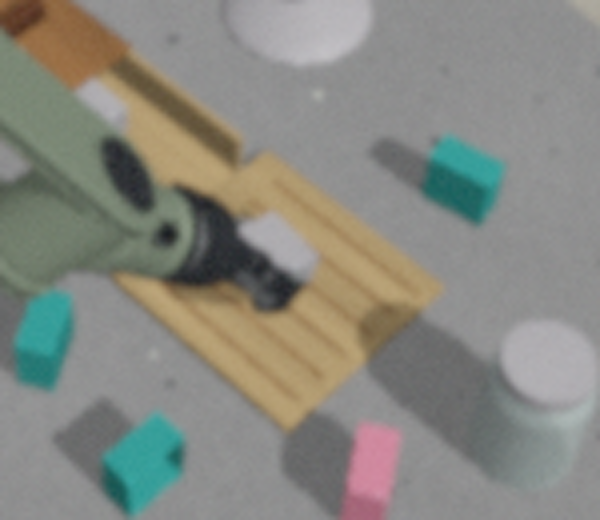

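The gripper at (265,265) holds the tub, and the closed base at (285,240) faces up towards the camera. I'll release it to fall flat and look again.

```bash
cat > rel.py <<'E'
from geo import *; from look import *
s=sensors.read_state(); p,R=s['eef_pos'],s['eef_rot']
ctrl.gripper_to(85); ctrl.hold(.3)
ctrl.move_l(p-80*R[:,2]+[0,0,20],vel=200)
look("w3",[525,-120,230])
E
python3 rel.py; sed -i "s/^    print(' bar'.*//; s/(Z>67)&(Z<80)/(Z>38)\&(Z<80)/" meas.py; python3 meas.py w3
```

```text
w3 15.2083 [ 524.5 -120.   229.2]
w3
 tubtop (array([ 568.9, -184.5]), array([60.7, 59.5]), 3.6, 'z', array([42.4, 43.6, 44.8]), 2605)
 tuball (array([ 568.8, -184.5]), array([60.8, 59.5]), 3.5, 'z', array([42.2, 43.6, 44.8]), 2661)
 parked (array([527. ,  33.7]), array([60.2, 45.3]), 10.5, 'z', array([41.9, 43.6, 44.8]), 2343)
 cover (array([522.3,  90. ]), array([130.5,  87. ]), 12.1, 'z', array([64.3, 65.7, 66.9]), 10986)
 open (array([ 576.5, -179.3]), array([200.3, 240.7]), 11.2, 'z', array([10.4, 11.7, 12.9]), 22522)
 wood (array([ 563.1, -111.7]), array([200.3, 378.4]), 11.2, 'z', array([10.4, 11.7, 13. ]), 30132)
```

View pics/w3.png

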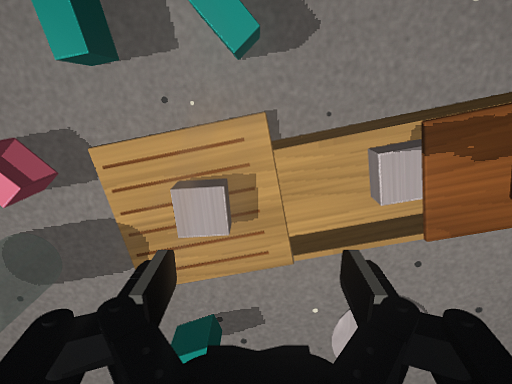

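The tub at (202,212) now lies mouth down, with its plain base up at z≈44. Next I'll grip it across the bay's width and carry it in low through the open end.

```bash
cat > ins.py <<'E'
from geo import *; from look import *
y0=np.radians(3.6); C=np.array([568.8,-184.5,40.])
ctrl.move_ptp(C+[0,0,70],down(y0)); print(ctrl.move_l(C,vel=120,threshold=12))
ctrl.gripper_to(50,force=30); s=sensors.read_state(); print(s['grip_width'],s['grasp_force'])
ctrl.move_l(C+[0,0,10],vel=80)
e=w(0,-150,38); ctrl.move_l(e,down(A),vel=60)
print(ctrl.move_l(w(0,-28,38),vel=100,threshold=12))
print(ctrl.move_l(w(0,-28,29),vel=40,threshold=8))
ctrl.gripper_to(74); ctrl.move_l(w(0,-28,150),vel=200)
look("w4",[525,-20,230])
E
python3 ins.py; sed -i "s/(Y<-90)&(Y>-260)/(Y<-2)\&(Y>-260)/" meas.py; python3 meas.py w4
```

```text
False
59.224403806832065 33.81300508975983
False
True
w4 22.6417 [524.7 -20.  229.3]
w4
 tubtop (array([548.3, -36.6]), array([60.3, 60.1]), 11.5, 'z', array([42.3, 43.5, 44.6]), 2751)
 tuball (array([548.3, -36.6]), array([60.4, 60.1]), 11.4, 'z', array([42.1, 43.5, 44.6]), 2814)
 parked (array([527.4,  30.9]), array([60.3, 39.7]), 10.7, 'z', array([42.2, 43.5, 44.6]), 1983)
 cover (array([513.4, 135.5]), array([131. , 178.1]), 11.4, 'z', array([64.5, 65.7, 66.9]), 21645)
 open (array([ 576.7, -179.1]), array([199.9, 242. ]), 11.3, 'z', array([10.4, 11.6, 12.9]), 25778)
 wood (array([ 564.9, -120.4]), array([199.9, 361.7]), 11.3, 'z', array([10.4, 11.6, 12.9]), 30166)
```

View pics/w4.png

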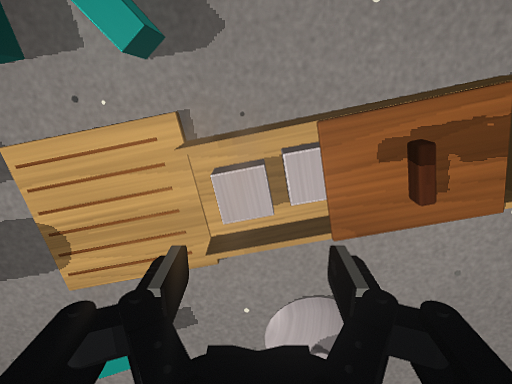

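Both tubs lie mouth down in the bay, the new one at (242,193) and the parked one at (305,175). The cover at (415,160) is still open. Next I'll push the bar shut with closed fingers.

```bash
cat > shut.py <<'E'
from geo import *; from look import *
c=b([513.3,134.8,90]); print(c); R=down(A); z=86
ctrl.move_l(w(0,60,180),R,vel=250); ctrl.gripper_to(0)
ctrl.move_ptp(w(c[0],c[1]+38,150),R); print(ctrl.move_l(w(c[0],c[1]+38,z),vel=120,threshold=12))
print(ctrl.move_l(w(c[0],60,z),vel=80,threshold=30))
hit=ctrl.move_l(w(c[0],5,z),vel=40,threshold=22)
s=sensors.read_state(); print(hit,b(s['eef_pos']),s['force'],s['t'])
p=b(s['eef_pos'])
ctrl.move_l(w(p[0],p[1]+15,z),vel=100); ctrl.move_l(w(p[0],p[1]+15,180),vel=200)
look("w5",[525,0,260])
E
python3 shut.py; python3 - <<'E'
from meas import *; from geo import *
r,C=load("w5"); X,Y,Zz=np.moveaxis(C,-1,0)
for lo,hi in ((60,72),(82,96)):
    q=rect(C,(r[1]>0)&(X>430)&(X<680)&(Zz>lo)&(Zz<hi)); print(q,b([*q[0],0]))
E
```

```text
[ -0.18182857 146.32271505  78.        ]
False
False
True [-0.71512669 19.29208156 85.51397107] [0.46660762 1.21995376 0.41824751] 28.9
w5 31.2333 [5.247e+02 1.000e-01 2.593e+02]
(array([542.4,  -8. ]), array([131.1, 175.9]), 11.4, 'z', array([64.3, 65.5, 66.7]), 16391) [  0.1185944   0.5881627 -12.       ]
(array([541.4,  -8.2]), array([59.3, 16.1]), 11.2, 'z', array([86.7, 89.3, 90.5]), 834) [ -0.90120824   0.58976581 -12.        ]
```

View pics/w5.png

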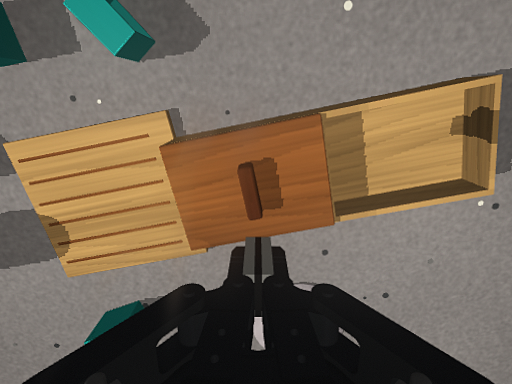

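The cover at (248,180) is over the front bay and the rear bay is empty and open. The push stopped on contact at about 0.5 mm; I'll push once more to confirm it's at the end stop.

```bash
cat > shut2.py <<'E'
from geo import *; from look import *
R=down(A); z=86
ctrl.move_ptp(w(0,36,140),R); ctrl.move_l(w(0,36,z),vel=150,threshold=12)
hit=ctrl.move_l(w(0,10,z),vel=25,threshold=32)
s=sensors.read_state(); p=b(s['eef_pos']); print(hit,p,s['force'],s['t'])
ctrl.move_l(w(0,p[1]+15,z),vel=100); ctrl.move_l(w(0,p[1]+15,180),vel=200)
look("w6",[525,0,260])
E
python3 shut2.py; python3 - <<'E'
from meas import *; from geo import *
r,C=load("w6"); X,Y,Zz=np.moveaxis(C,-1,0)
q=rect(C,(r[1]>0)&(X>430)&(X<680)&(Zz>60)&(Zz<72)); print(q,b([*q[0],0]))
E
```

```text
False [3.76788148e-02 1.87904919e+01 8.62341392e+01] [-3.48298097 26.47811945  8.74535385] 34.2667
w6 36.7083 [5.247e+02 1.000e-01 2.593e+02]
(array([542.3,  -8.3]), array([130.9, 176.2]), 11.4, 'z', array([64.3, 65.5, 66.7]), 16391) [ -0.03872992   0.31384709 -12.        ]
```

```bash
python3 -c "
from plant import ctrl
print(ctrl.finish_job())"
```

```text
the job is handed in; nothing more can be done
None
```

The job is handed in: the tub was set mouth down in the bay beside the other one, and the cover is pushed shut against its end stop; the lid, jar, colander and paddle were not touched.

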